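Zero the light probe and hold it over the polariser

ROBOT

A 6-joint arm with a two-finger parallel gripper is mounted at the origin on the work surface. World frame = base frame: x ahead of the robot, y to its left, z up, the work surface at z = 0. Lengths are in m, angles in rad, forces in N, time in s.
With the tool pointing down it reaches from about 0.325 to 0.875 m from the base axis. Payload 4.4 kg.
Tool frame: the origin (TCP) lies midway between the tips of the shut fingers; the grasp point (between the pads) lies bot.grip_depth behind it (bot.grip_depth is the distance from the TCP to the grasp point, in m); z points along the fingers, y is the line along which they close (so a half turn about z gives the same grasp; the last joint's range is limited). The gripper opens to 85 mm and grips with 20 to 120 N. Pads are 22 mm wide; open, the fingers measure 114 mm over their backs; the gripper's body (76 mm by 85 mm) begins 54 mm behind the grasp point. The pads swing forward as they close: fully open they stand 13 mm farther back than shut.
Start: joints at [-1.31, 0.207, 1.542, -0, 1.393, -0.15], TCP at [0.23, -0.527, 0.231] pointing down, gripper open.
Joint ranges: [-2.73, 2.73], [-0.86, 2.22], [0.23, 2.46], [-1.11, 4.25], [0.08, 2.63], [-2.82, 2.82]. Speed limits (rad/s): [2.79, 2.79, 3.14, 3.14, 3.14, 3.14].

INTERFACE

Orientations are given as a 3x3 rotation matrix whose columns are the frame's x, y, z axes.
In Python, from cell import bot gives the robot as it stands.
- The arm moves only by the tool servo_tool, never from a script. Its argument "targets" is a list that holds one entry, the list of rows, each a list of 5 numbers: the closure, from -1 (fully open) to 1 (shut), then the shift along the tool's x, y, z in units of 0.5 m (1.0 is 0.5 m), then the turn about the tool's z in units of pi/2 rad (1.0 is pi/2 rad). A call has exactly 8 rows; each row is the pose to reach, as a shift and turn from the pose commanded when the call began, along the tool's axes at that moment; what a row does not reach only later rows make up. A row lasts 1/8 s, in which the tool goes at most 62.5 mm and 10.7 degrees, less where a joint would pass 70% of its speed; a pose out of reach is approached as far as the arm can. A call with a number of a shift or a turn outside -1 to 1 is refused whole. A call with a gripper value outside its range is refused whole. The fingers move at their own pace and stop on an object; "squeeze" is the grip in N (left out, the last holds). Time passes only in rows, so rows that repeat a pose let the fingers close, or fill a call up. It gives the time, the measured TCP pose, the force, the opening and the grip force at its end, in the units of the state.
- bot.get_state(): the state, without advancing time (a new reading comes with each control period).
- bot.snapshot(name): name is "side" or "top" or "wrist"; returns the picture (400x640x3 uint8, blue, green, red); there is no depth.
- bot.camera_model(name): a dict with "fx", "fy", "cx", "cy" (pixels), "k1" (the pictures are not rectified: a ray, as slopes to the right and down, at radius r is drawn at 1 + k1 r^2 times it, then the intrinsics apply), "rvec" (rotation vector, rad) and "tvec" (3), from world to camera coordinates, as OpenCV has them. Camera axes: x right, y down, z forward; pixel columns grow to the right and rows downward; lengths in m; the calibration is good to about 2 mm. A picture is of the moment at which its call begins: read the wrist's pose just before it. camera_model takes no time and is no camera call; for the wrist camera it gives the pose at the moment of the call.
- bot.sign_off(): hands the job in; it is judged then, once.
The state is a dict: "t": time; "q": joint angles; "qd": joint speeds; "joint_torque": joint torques, N m; "ee_pos": TCP position; "orientation": TCP orientation; "contact_force": force on the tool from outside, world axes, zero at the start; "ft_torque": the same for the moment, N m; "opening": opening from 0.0 (shut) to 1.0 (fully open); "grip_force": force on a finger pad.
Only numpy, scipy, OpenCV 4.12 (cv2) and the standard library are available. Lean on these libraries where they do the work, as an engineer would, in place of code of your own. Each camera call takes 0.05 s, during which the arm holds its last target. There are 200 camera calls.

TASK

Take the blue light probe out of its stand and, keeping it upright with its black nose down, touch its tip gently on the white sprung pad for about half a second and then likewise on the black one. Carry it over the things on the tray without disturbing them or touching either filter, and stop with the tip about a centimetre above the middle of the brass-rimmed filter's glass, the probe upright and its broad sides parallel to the line through the two white marks on that rim. Finish while holding it still there: do not put it down or let go.

Things in the scene. Friction and masses are not known exactly. Their poses are not given: they have to be found in the camera images.
- probe_grip (a point): Blue hand-held light probe, loose, about 90 g, standing upright in the hole of its stand. Blue body 34 mm (its x) by 20 mm (its y) by 80 mm tall; under it a black round nose 10 mm in diameter and 45 mm long, on the same axis. This point is the centre of the blue part, 85 mm above the tip of the nose, 40 mm below the flat top. z up along the probe away from the tip; x along the 34 mm width, so the broad sides are parallel to x; grasp it across the 20 mm (along y).
- probe_tip (a point): The lower end of the probe's black nose, on the probe's axis, axes as probe_grip. At the start it is hidden in the stand's hole, 15 mm above the table.
- probe: The same probe; origin at the tip of its nose, axes as probe_grip.
- stand: Grey block, 70 x 70 mm, 60 mm high, fixed; origin at the centre of its underside. The probe's nose hangs in its central hole (14 mm wide, 52 mm deep) and the blue body's shoulder rests on the block's top: lift straight up by 50 mm or more to draw it out.
- pad_white_top (a point): Centre of the top of the white sprung reference pad: a white disc 34 mm in diameter, its top 30 mm above the table, on a fixed grey puck 56 mm in diameter and 18 mm high. The pad sinks straight down on a spring by up to 8 mm: 1 N starts it, 5 N bottoms it. z up.
- pad_white: The moving white disc itself; origin 10 mm below the centre of its top.
- pad_black_top (a point): Centre of the top of the black sprung reference pad, the same as the white one but black, on its own equal grey puck; the two pucks may stand either way round.
- pad_black: The moving black disc itself; origin 10 mm below the centre of its top.
- filter_brass_glass (a point): Centre of the upper face of the dark glass (65 mm in diameter) of the brass-rimmed polarising filter, the target. The face is 22 mm above the table. x points along the line through the two white marks on the rim, z up.
- filter_brass: The brass-rimmed filter in its grey round shell, loose, lying flat on the tray: 86 mm in diameter, 15 mm high, the rim 3 mm above the glass; origin at the centre of its underside, axes as its glass.
- filter_black: The other filter, same size and shell but with a black rim; leave it alone. Origin at the centre of its underside.
- tray: Fixed bamboo tray, 216 (x) x 516 (y) mm, floor 10 mm and edges 18 mm above the table; origin at the centre of its underside. The dry box stands at its left (+y) end; the filters, release plate and blower lie in a row beside it in any order, 95 mm apart.
- drybox: Black dry box, 150 (x) x 110 (y) x 110 mm high, loose, standing on the tray (its top 120 mm above the table) between the reference pads and the filters; origin at the centre of its underside. Its clear door is on the far (+x) side.
- door_edge (a point): The grip at the free edge of the dry box's clear swing door, which stands ajar.
- release_plate: Chrome tripod quick-release plate, 60 x 42 mm, 20 mm high with its screw, on the tray; origin at the centre of its underside.
- blower: Orange blower bulb standing on the tray, 62 mm in diameter, 105 mm high with its black nozzle up; origin at the centre of its underside.
- lens: Black camera lens standing on the table beyond the tray, 69 mm in diameter, 90 mm high; origin at the centre of its underside.
- card_case: Grey memory-card case lying on the table beyond the tray, 70 x 100 x 18 mm; origin at the centre of its underside.
Things that resemble listed ones, but are neither listed nor needed, are in the scene too. What is meant by the probe is not orange or red, and is the smaller of those in its own colour.

How it is judged:
On the way, in this order (a step that is already met when the one before it is completed fails the run):
1. the upright probe's tip rests on the white pad (contact force between probe and pad_white above 0.4 N and horizontal distance between probe_tip and pad_white_top below 0.016 m and angle between probe's own z axis and vertical below 0.3 rad), for 0.2 s.
2. then the upright probe's tip rests on the black pad (contact force between probe and pad_black above 0.4 N and horizontal distance between probe_tip and pad_black_top below 0.016 m and angle between probe's own z axis and vertical below 0.3 rad), for 0.2 s.
At the end, for the whole second after the job is handed in: The probe is held by the fingers alone, at rest, upright within 0.15 rad, tip 3 to 18 mm above the brass-rimmed filter's glass and within 10 mm of its centre, its x parallel to the mark line within 0.2 rad; that filter within 10 mm, other things 15 mm (door edge 30) of their starts (z of probe_tip in the frame of filter_brass_glass between 0.003 and 0.018 m and horizontal distance between probe_tip and filter_brass_glass below 0.01 m and angle between probe's own z axis and vertical below 0.15 rad and height (world z) of probe_grip above 0.08 m and angle between the x axis of probe and the x axis of filter_brass, either way round below 0.2 rad and linear speed of probe below 0.02 m/s and contact force between probe and the fingers above 1 N and contact force between probe and filter_brass below 0.05 N and contact force between probe and filter_black below 0.05 N and contact force between probe and tray below 0.05 N and contact force between probe and drybox below 0.05 N and contact force between probe and blower below 0.05 N and contact force between probe and release_plate below 0.05 N and distance of filter_brass from where it was at the start of the episode below 0.01 m and distance of each of filter_black, drybox, release_plate, blower, lens, card_case from where it was at the start of the episode below 0.015 m and distance of door_edge from where it was at the start of the episode below 0.03 m); the arm keeps its last pose, push and grip.
It fails at once if a filter is touched by the probe or the fingers (contact force between any of probe, the fingers and filter_brass above 0.1 N or contact force between any of probe, the fingers and filter_black above 0.1 N).
It fails at once if a reference pad is pressed with more than 15 N (contact force between anything else and pad_white above 15 N or contact force between anything else and pad_black above 15 N).
It fails at once if a thing on the tray or beyond it is pushed out of place (filter over 10 mm, others over 15 mm, door edge over 30 mm) (distance of filter_brass from where it was at the start of the episode above 0.01 m or distance of any of filter_black, drybox, release_plate, blower, lens, card_case from where it was at the start of the episode above 0.015 m or distance of door_edge from where it was at the start of the episode above 0.03 m).
It also fails if it takes over 61 s, if anything falls off the work surface, if the arm or the gripper's body presses on something with over 40 N, if the wrist force passes 120 N, or if a joint passes its speed limit or range.

## Working session

There is one attempt and no reset: what is moved stays moved. The work goes in short steps, Python scripts to look and compute and a tool call to move; the robot and the scene stay as the last step left them, time stands still between calls to the robot, and variables do not carry over. Pictures are saved under pics/ and viewed, at most 10 in all, crops included, and the job is handed in when it is done.

Besides the shell and the picture viewer there is one more tool, called after "Call:" by a JSON object that holds its "fn" and its "kwargs", one argument or row to a line. servo_tool: Moves the arm, as the interface text tells. Its arguments: {"type":"object","properties":{"targets":{"type":"array"},"squeeze":{"type":"number"}},"required":["targets"]}

```bash
ls; mkdir -p pics; python3 - <<'E'
from cell import bot
import cv2
for n in("top","side"):
    cv2.imwrite(f"pics/{n}0.png",bot.snapshot(n)); print(n,bot.camera_model(n))
s=bot.get_state();print(s,bot.grip_depth)
E
```

```text
pics
top {'fx': 424.7880067755421, 'fy': 424.7880067755421, 'cx': 308.32190085378323, 'cy': 197.2489512014446, 'k1': -0.11628330885651308, 'rvec': array([ 2.17681375, -2.23298833,  0.06228485]), 'tvec': array([0.06690636, 0.59548227, 1.07352631])}
side {'fx': 422.6115530340032, 'fy': 422.6115530340032, 'cx': 316.16593879637287, 'cy': 205.3631760701734, 'k1': -0.03774418080292038, 'rvec': array([ 0.88407029, -2.59293517,  0.98808073]), 'tvec': array([0.52352365, 0.30927253, 1.13104964])}
{'t': 0.1, 'q': array([-1.30953046e+00,  2.07365934e-01,  1.54279171e+00, -7.05339115e-06,
        1.39349766e+00, -1.50477500e-01]), 'qd': array([-0.00066859, -0.00260952, -0.00332276,  0.00121153, -0.00054878,
        0.00127428]), 'joint_torque': array([-5.49879096e-04, -3.84089434e+01, -2.92547554e+01, -2.49378727e-04,
        4.85498822e-03, -1.59086670e-05]), 'ee_pos': array([ 0.22994327, -0.52628777,  0.23023337]), 'orientation': array([[ 9.16424088e-01,  4.00208195e-01, -5.39498013e-04],
       [ 4.00208445e-01, -9.16421976e-01,  1.99086089e-03],
       [ 3.02351008e-04, -2.04038453e-03, -9.99997873e-01]]), 'contact_force': array([ 0.09753507,  1.16022627, -0.1951166 ]), 'ft_torque': array([-0.00204682, -0.03329557,  0.03971572]), 'grip_force': 0.0, 'opening': 1.0032037275145367} 0.0187
```

View pics/top0.png

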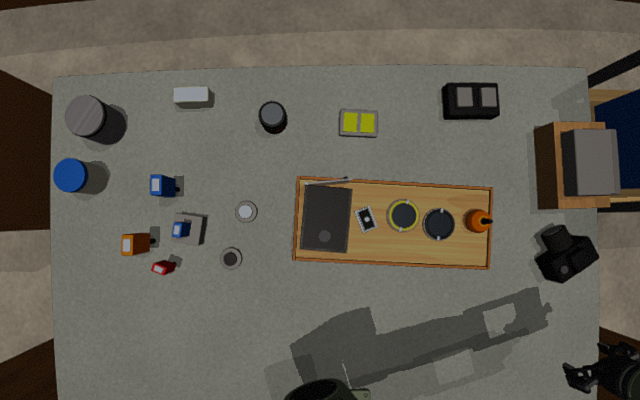

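View pics/side0.png

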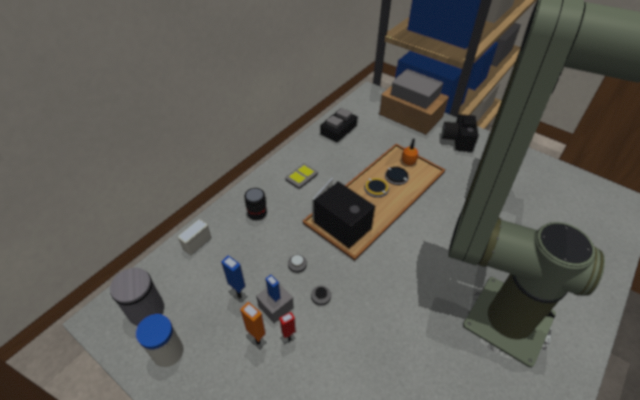

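Top view: the robot is at the bottom (about 320,400). Blue probes are at (161,186), which is larger and free-standing, and (182,229), which is smaller and in the grey stand. The orange (135,245) and red (163,267) ones are decoys. The one at (182,229) fits: blue, the smaller, in the stand. White pad (246,212), black pad (232,258), brass filter (403,215), black filter (438,224), blower (478,221). Next: confirm in an enlarged crop.

```bash
cat > h.py <<'E'
import cv2,numpy as np
from cell import bot
def ray(m,uv):
    K=np.array([[m['fx'],0,m['cx']],[0,m['fy'],m['cy']],[0,0,1]])
    p=cv2.undistortPoints(np.array(uv,float).reshape(-1,1,2),K,np.array([m['k1'],0,0,0,0])).reshape(-1,2)
    R=cv2.Rodrigues(m['rvec'])[0]; d=np.c_[p,np.ones(len(p))]@R; return -R.T@m['tvec'],d
def onz(m,uv,z):
    c,d=ray(m,uv); return c+d*((z-c[2])/d[:,2])[:,None]
def blobs(mask,amin=8):
    n,l,s,c=cv2.connectedComponentsWithStats(mask.astype(np.uint8))
    return [(c[i].round(1),s[i]) for i in range(1,n) if s[i][4]>=amin],l
E
python3 - <<'E'
from h import *
t=cv2.imread("pics/top0.png");m=bot.camera_model("top")
a=cv2.resize(t[165:280,115:265],None,fx=4,fy=4,interpolation=cv2.INTER_CUBIC)[:,:]
b=cv2.resize(t[195:245,350:500],None,fx=4,fy=4,interpolation=cv2.INTER_CUBIC)
c=np.vstack([a[:400],b]);cv2.imwrite("pics/crop1.png",c);print(c.shape)
hsv=cv2.cvtColor(t,cv2.COLOR_BGR2HSV)
H,S,V=cv2.split(hsv)
for n,k in(("blue",(H>105)&(H<125)&(S>150)&(V>60)),("yellow",(H>20)&(H<35)&(S>150)&(V>100)),("orange",(H<15)&(S>180)&(V>130))):
    print(n,[(x[0],x[1]) for x in blobs(k)[0] ])
for n,uv,z in(("white",(246,212),.03),("black",(231.5,258),.03),("probe",(182,229),.14),("brass",(403.5,215),.024),("blackf",(438,224),.024),("blower",(478,221),.05)):
    print(n,onz(m,uv,z).round(3))
print(onz(m,[(303,185),(351,186),(347,251),(303,249)],.12).round(3))
E
```

```text
(600, 600, 3)
blue [(array([ 68.9, 174.7]), array([ 54, 158,  31,  34, 836], dtype=int32)), (array([157. , 185.1]), array([150, 175,  12,  20, 107], dtype=int32)), (array([177.9, 229.6]), array([172, 222,  11,  16,  55], dtype=int32))]
yellow [(array([350., 122.]), array([344, 113,  13,  19, 246], dtype=int32)), (array([367. , 122.7]), array([361, 113,  13,  20, 244], dtype=int32)), (array([394.4, 212.2]), array([389, 200,  17,  29, 105], dtype=int32)), (array([412.7, 217.7]), array([403, 202,  16,  29, 103], dtype=int32))]
orange [(array([306.5, 177. ]), array([302, 177,  10,   1,  10], dtype=int32)), (array([322.1, 177.9]), array([313, 177,  20,   2,  21], dtype=int32)), (array([358., 180.]), array([353, 180,  11,   1,  11], dtype=int32)), (array([375.8, 181.1]), array([372, 181,   8,   2,   9], dtype=int32)), (array([404. , 182.9]), array([382, 181,  44,   4,  51], dtype=int32)), (array([475.4, 187.1]), array([471, 187,   9,   2,  10], dtype=int32)), (array([479.5, 221. ]), array([472, 212,  19,  19, 173], dtype=int32)), (array([302.8, 258.8]), array([296, 258,  16,   2,  18], dty
[... 231 characters left out ...]
ray([398.4, 264. ]), array([376, 263,  43,   3,  48], dtype=int32)), (array([152.9, 266.6]), array([151, 264,   6,   7,  14], dtype=int32)), (array([425., 265.]), array([420, 265,  11,   1,  11], dtype=int32)), (array([163.4, 270.6]), array([162, 267,   4,   8,  14], dtype=int32)), (array([470., 267.]), array([463, 267,  15,   1,  15], dtype=int32)), (array([482.3, 267.5]), array([480, 267,   6,   2,  11], dtype=int32))]
white [[0.563 0.21  0.03 ]]
black [[0.448 0.249 0.03 ]]
probe [[0.527 0.342 0.14 ]]
brass [[ 0.545 -0.189  0.024]]
blackf [[ 0.52  -0.279  0.024]]
blower [[ 0.525 -0.375  0.05 ]]
[[ 0.621  0.065  0.12 ]
 [ 0.616 -0.046  0.12 ]
 [ 0.466 -0.033  0.12 ]
 [ 0.474  0.068  0.12 ]]
```

View pics/crop1.png

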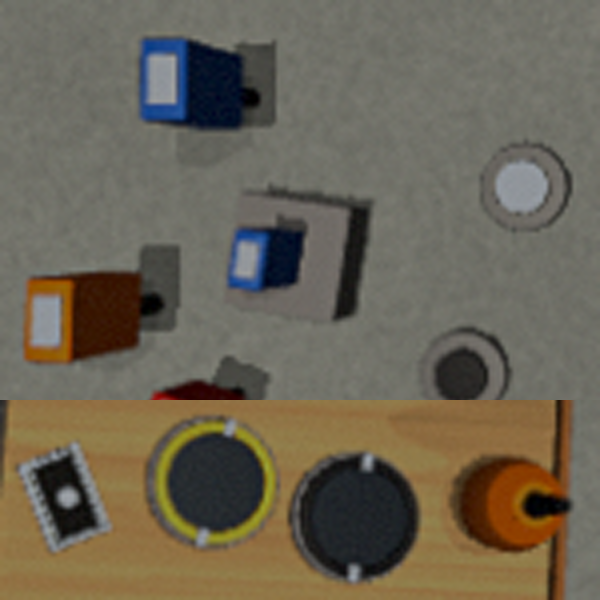

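The crop confirms it: the small blue probe is in the stand, top face centre at about (177,230) in the full image. The brass filter's marks are at about (407,202) and (400.5,229).

```bash
python3 - <<'E'
from h import *
m=bot.camera_model("top")
f=lambda x,y,ox,oy:((x+.5)/4-.5+ox,(y+.5)/4-.5+oy)
q=[f(x,y,115,165) for x,y in((238,228),(270,229),(262,290),(230,289))]
P=onz(m,q,.14);print("probe top",P.round(4),P.mean(0))
d=P[0]-P[3]+P[1]-P[2];print("yaw x",np.degrees(np.arctan2(d[1],d[0])))
st=[f(x,y,115,165) for x,y in((243,190),(354,207),(337,321),(228,303))]
S=onz(m,st,.06);print("stand",S.round(3),S.mean(0)); d=S[0]-S[3]+S[1]-S[2];print(np.degrees(np.arctan2(d[1],d[0])))
k=[f(230,428-400,350,195),f(203,537-400,350,195)]
M=onz(m,k,.025);print("marks",M,M.mean(0));d=M[0]-M[1];print("yaw",np.degrees(np.arctan2(d[1],d[0])))
print("glass",onz(m,[f(215,82,350,195)],.022))
print("pads",onz(m,[f(522,188,115,165),f(461,376,115,165)],.03))
for n in((27,300),(72,320),(170,395)):print(n,onz(m,[f(*n,115,165)],.14))
s=bot.get_state();R=s['orientation']
print("tool x yaw",np.degrees(np.arctan2(R[1,0],R[0,0])))
w=bot.camera_model("wrist");Rw=cv2.Rodrigues(w['rvec'])[0];c=-Rw.T@w['tvec']
print("cam in tool",R.T@(c-s['ee_pos']),"cam z in tool",R.T@Rw[2],w['fx'])
E
```

```text
probe top [[0.5437 0.3595 0.14  ]
 [0.5427 0.341  0.14  ]
 [0.5083 0.3462 0.14  ]
 [0.5092 0.3647 0.14  ]] [0.52595684 0.35287548 0.14      ]
yaw x -8.642221913625152
stand [[0.567 0.381 0.06 ]
 [0.554 0.311 0.06 ]
 [0.485 0.323 0.06 ]
 [0.497 0.391 0.06 ]] [0.52580195 0.35162104 0.06      ]
-9.202301277350438
marks [[ 0.57893262 -0.19979422  0.025     ]
 [ 0.51009656 -0.1800341   0.025     ]] [ 0.54451459 -0.18991416  0.025     ]
yaw -16.016694545176613
glass [[ 0.54479808 -0.18962033  0.022     ]]
pads [[0.56405807 0.21180084 0.03      ]
 [0.446955   0.25288184 0.03      ]]
(27, 300) [[0.50498123 0.48436149 0.14      ]]
(72, 320) [[0.49313836 0.4577249  0.14      ]]
(170, 395) [[0.44960674 0.40093111 0.14      ]]
tool x yaw 23.591211147442912
cam in tool [ 7.43996651e-02  3.02803708e-06 -1.42712408e-01] cam z in tool [-2.87822376e-01 -7.67409651e-06  9.57683810e-01] 344.2077569484468
```

Call:
{"fn": "servo_tool", "kwargs": {
  "targets": [
    [[-0.3,0.078,-0.086,0,0.02],[-0.3,0.156,-0.172,0,0.04],[-0.3,0.234,-0.258,0,0.07],[-0.3,0.312,-0.343,0,0.09],[-0.3,0.39,-0.43,0,0.11],[-0.3,0.468,-0.515,0,0.14],[-0.3,0.545,-0.6,0,0.16],[-0.3,0.623,-0.686,0,0.18]]
  ],
  "squeeze": 40
}}

```text
t: 1.1
ee_pos: [0.3784, -0.0861, 0.2311]
orientation: [[0.992, 0.127, 0.0], [0.127, -0.992, -0.0], [0.0, 0.0, -1.0]]
contact_force: [0.9, 0.1, 0.8]
opening: 0.65
grip_force: 0.0
```

```bash
cat > to.py <<'E'
import sys
from h import *
# to.py x y z yawdeg [bx by bz]: shift units from pose (TCP target) in tool axes
def to(x,y,z,yaw):
    s=bot.get_state();R=s['orientation'];cur=np.arctan2(R[1,0],R[0,0])
    # assume commanded tool is exactly vertical
    c,sn=np.cos(cur),np.sin(cur);R0=np.array([[c,sn,0],[sn,-c,0],[0,0,-1]])
    d=R0.T@(np.array([x,y,z])-s['ee_pos'])
    print("t",round(s['t'],2),"pos",s['ee_pos'].round(4),"yaw",np.degrees(cur).round(2),"tilt",R[:,2].round(4),"F",s['contact_force'].round(2),"open",round(s['opening'],3),"grip",round(s['grip_force'],1))
    print("shift",(d/.5).round(4),"turn",round(-(np.radians(yaw)-cur)/(np.pi/2),4))
if __name__=="__main__": to(*map(float,sys.argv[1:5]))
E
python3 to.py 0.526 0.352 0.23 -9
```

```text
t 1.1 pos [ 0.3784 -0.0861  0.2311] yaw 7.3 tilt [ 4.e-04 -1.e-04 -1.e+00] F [0.86 0.11 0.81] open 0.65 grip 0.0
shift [ 0.4043 -0.8316  0.0023] turn 0.1811
```

Call:
{"fn": "servo_tool", "kwargs": {
  "targets": [
    [[-0.3,0.05,-0.104,0,0.02],[-0.3,0.1,-0.208,0,0.04],[-0.3,0.15,-0.312,0,0.07],[-0.3,0.2,-0.416,0,0.09],[-0.3,0.25,-0.52,0,0.11],[-0.3,0.3,-0.624,0,0.14],[-0.3,0.35,-0.728,0,0.16],[-0.3,0.404,-0.832,0,0.18]]
  ]
}}

```text
t: 2.1
ee_pos: [0.5251, 0.3524, 0.2306]
orientation: [[0.988, -0.154, -0.001], [-0.154, -0.988, -0.001], [-0.001, 0.001, -1.0]]
contact_force: [1.3, -0.1, 0.4]
opening: 0.647
grip_force: 0.0
```

```bash
python3 - <<'E'
from h import *
w=bot.camera_model("wrist");im=bot.snapshot("wrist");cv2.imwrite("pics/w1.png",im)
hsv=cv2.cvtColor(im,cv2.COLOR_BGR2HSV);H,S,V=cv2.split(hsv)
k=(H>105)&(H<125)&(S>150)&(V>40)
for c,s in blobs(k,100)[0]:print(c,s,onz(w,c,.14))
E
python3 to.py 0.526 0.352 0.08 -9
```

```text
[240.9  53.1] [ 195    9   81   90 2943] [[0.63144766 0.38824927 0.14      ]]
[319.  184.4] [306 159  27  62 976] [[0.53844623 0.35269187 0.14      ]]
t 2.15 pos [0.5265 0.359  0.2292] yaw -8.68 tilt [ 5.0e-04  5.7e-03 -1.0e+00] F [2.7  3.39 0.57] open 0.649 grip 0.0
shift [0.0011 0.0139 0.2985] turn 0.0036
```

View pics/w1.png

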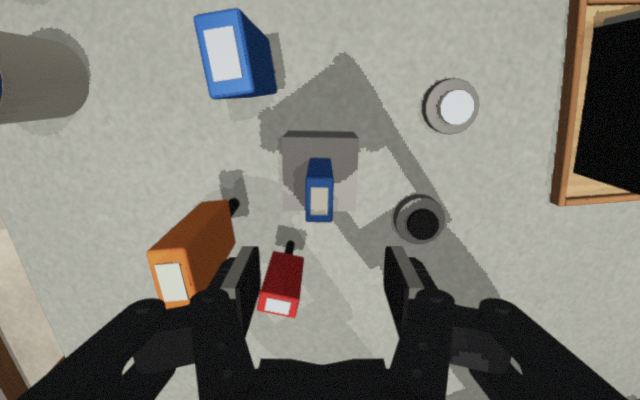

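The wrist view shows the small blue probe upright in the stand, top face centre at about (319,203). The red decoy at (280,300) is clear of the finger path, and the pads are at (457,106) and (422,224).

```bash
python3 - <<'E'
from h import *
w=bot.camera_model("wrist");im=bot.snapshot("wrist")
hsv=cv2.cvtColor(im,cv2.COLOR_BGR2HSV);H,S,V=cv2.split(hsv)
k=((H>100)&(H<130)&(S>120)&(V>40)).astype(np.uint8);k[:140]=0;k=cv2.morphologyEx(k,cv2.MORPH_CLOSE,np.ones((25,25),np.uint8))
bl,_=blobs(k,100)
for c,s in bl: print(c,s)
c,s=bl[0];x0,x1=s[0],s[0]+s[2]-1;y1=s[1]+s[3]-1
# bottom edge = near edge of the top face
P=onz(w,[(x0,y1),(x1,y1)],.14);print(P)
col=V[:,int(c[0])-11];print(col[s[1]-2:y1+3])
# bright label
L=((S<90)&(V>120)).astype(np.uint8);z=np.zeros_like(L);z[y1-45:y1+1,x0:x1+1]=1
for c,s in blobs(L*z,50)[0]:print("label",c,s,onz(w,c,.14))
E
python3 to.py 0.526 0.352 0.08 -9
```

```text
[329.  191.4] [ 316  159   28   64 1646]
[[0.51300281 0.36627154 0.14      ]
 [0.5100918  0.34705777 0.14      ]]
[114  99  88  84  79  77  77  80  79  75  77  77  76  79  77  82  80  80
  78  80  79 100 121 131 132 136 136 137 137 138 135 135 134 135 137 135
 134 134 138 135 135 134 136 134 135 135 134 137 135 134 134 135 133 124
 117 114 112 113 111 118 115 113 114 114 116 112 143 177]
label [329.3 201.8] [320 188  19  29 512] [[0.52665819 0.3545901  0.14      ]]
t 2.2 pos [0.5252 0.3553 0.2291] yaw -8.55 tilt [-0.0016  0.0012 -1.    ] F [-0.26  0.18 -0.51] open 0.653 grip 0.0
shift [0.0025 0.0062 0.2982] turn 0.005
```

Call:
{"fn": "servo_tool", "kwargs": {
  "targets": [
    [[-0.3,0,-0.003,0.04,0],[-0.3,0,-0.003,0.09,0],[-0.3,0,-0.003,0.14,0],[-0.3,0,-0.003,0.19,0],[-0.3,0,-0.003,0.24,0],[-0.3,0,-0.003,0.28,0],[-0.3,0,-0.003,0.296,0],[-0.3,0,-0.003,0.296,0]]
  ]
}}

```text
t: 3.2
ee_pos: [0.525, 0.3515, 0.0827]
orientation: [[0.988, -0.154, -0.001], [-0.154, -0.988, -0.001], [-0.001, 0.001, -1.0]]
contact_force: [-0.0, -0.4, 0.3]
opening: 0.65
grip_force: 0.0
```

```bash
python3 to.py 0.526 0.3535 0.082 -9
```

```text
t 3.2 pos [0.525  0.3515 0.0827] yaw -8.83 tilt [-1.e-03 -5.e-04 -1.e+00] F [-0.03 -0.37  0.29] open 0.65 grip 0.0
shift [ 0.0014 -0.0042  0.0015] turn 0.0019
```

Call:
{"fn": "servo_tool", "kwargs": {
  "targets": [
    [[-0.3,0.001,-0.003,0.001,0],[0.4,0.001,-0.003,0.001,0],[1,0.001,-0.003,0.001,0],[1,0.001,-0.003,0.001,0],[1,0.001,-0.003,0.001,0],[1,0.001,-0.003,0.001,0],[1,0.001,-0.003,0.001,0],[1,0.001,-0.003,0.001,0]]
  ],
  "squeeze": 40
}}

```text
t: 4.2
ee_pos: [0.5266, 0.3539, 0.0836]
orientation: [[0.988, -0.153, 0.001], [-0.153, -0.988, 0.001], [0.001, -0.001, -1.0]]
contact_force: [-0.4, 1.4, 5.4]
opening: 0.226
grip_force: 40.7
```

Call:
{"fn": "servo_tool", "kwargs": {
  "targets": [
    [[1,0,0,-0.02,0],[1,0,0,-0.05,0],[1,0,0,-0.08,0],[1,0,0,-0.12,0],[1,0,0,-0.16,0],[1,0,0,-0.18,0],[1,0,0,-0.18,0],[1,0,0,-0.18,0]]
  ]
}}

```text
t: 5.2
ee_pos: [0.5255, 0.3532, 0.1719]
orientation: [[0.988, -0.153, -0.002], [-0.153, -0.988, -0.001], [-0.001, 0.001, -1.0]]
contact_force: [0.9, 0.3, -1.9]
opening: 0.231
grip_force: 40.1
```

```bash
python3 - <<'E'
from h import *
cv2.imwrite("pics/w2.png",bot.snapshot("wrist"));s=cv2.imwrite("pics/s2.png",cv2.resize(bot.snapshot("side")[220:380,180:380],None,fx=3,fy=3))
E
python3 to.py 0.564 0.2118 0.14 -9
```

```text
t 5.3 pos [0.5253 0.3531 0.1715] yaw -8.81 tilt [-0.0021 -0.001  -1.    ] F [ 0.18 -0.32 -0.97] open 0.226 grip 40.1
shift [0.1197 0.2675 0.0631] turn 0.0021
```

View pics/s2.png

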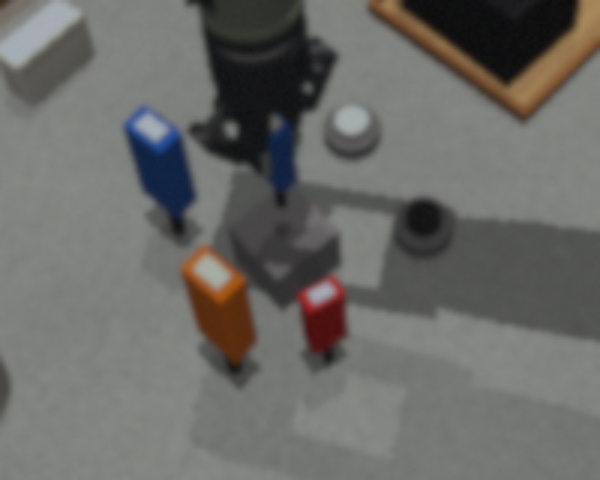

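View pics/w2.png

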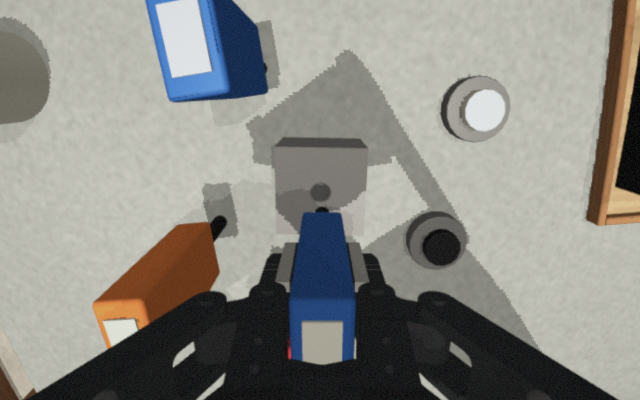

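The probe is lifted clear and hangs upright between the fingers (side crop around (282,150)). In the wrist view the white pad is at about (486,110) and the black pad at about (441,246).

```bash
python3 - <<'E'
from h import *
im=cv2.imread("pics/w2.png");w=bot.camera_model("wrist");g=cv2.cvtColor(im,cv2.COLOR_BGR2GRAY)
a=np.zeros_like(g);a[60:160,430:530]=1;b=np.zeros_like(g);b[205:275,400:475]=1
for n,k in(("white",(g>190)*a),("black",(g<45)*b)):
    for c,s in blobs(k,150)[0]:print(n,c,s,onz(w,c,.03))
E
```

```text
white [485.  109.9] [ 466   89   39   42 1284] [[0.56660822 0.2125105  0.03      ]]
white [434.2 125.9] [430 110  13  34 191] [[0.55978602 0.25493374 0.03      ]]
white [447.  149.9] [430 138  32  22 261] [[0.53837786 0.24552366 0.03      ]]
black [440.8 246.8] [ 422  229   38   36 1036] [[0.45038429 0.25547931 0.03      ]]
```

Call:
{"fn": "servo_tool", "kwargs": {
  "targets": [
    [[1,0.02,0.04,0,0],[1,0.04,0.09,0,0],[1,0.065,0.14,0,0],[1,0.09,0.19,0.02,0],[1,0.11,0.24,0.05,0],[1,0.123,0.266,0.08,0],[1,0.123,0.266,0.1,0],[1,0.123,0.266,0.1,0]]
  ]
}}

```text
t: 6.3
ee_pos: [0.5654, 0.2129, 0.1214]
orientation: [[0.988, -0.153, -0.003], [-0.153, -0.988, -0.0], [-0.003, 0.001, -1.0]]
contact_force: [-0.3, 0.8, -0.6]
opening: 0.23
grip_force: 40.1
```

```bash
python3 to.py 0.5655 0.212 0.0946 -9
```

```text
t 6.3 pos [0.5654 0.2129 0.1214] yaw -8.79 tilt [-2.8e-03 -1.0e-04 -1.0e+00] F [-0.29  0.81 -0.55] open 0.23 grip 40.1
shift [0.0005 0.0018 0.0535] turn 0.0023
```

Call:
{"fn": "servo_tool", "kwargs": {
  "targets": [
    [[1,0,0.001,0.015,0],[1,0,0.001,0.03,0],[1,0,0.001,0.042,0],[1,0,0.001,0.05,0],[1,0,0.001,0.054,0],[1,0,0.001,0.054,0],[1,0,0.001,0.054,0],[1,0,0.001,0.054,0]]
  ]
}}

```text
t: 7.3
ee_pos: [0.5665, 0.2122, 0.0961]
orientation: [[0.988, -0.153, 0.0], [-0.153, -0.988, 0.0], [0.0, -0.0, -1.0]]
contact_force: [-1.7, 1.2, 1.3]
opening: 0.226
grip_force: 40.3
```

```bash
python3 to.py 0.5655 0.212 0.1186 -9
```

```text
t 7.3 pos [0.5665 0.2122 0.0961] yaw -8.81 tilt [ 4.e-04  2.e-04 -1.e+00] F [-1.7   1.19  1.33] open 0.226 grip 40.3
shift [-0.0019  0.0007 -0.045 ] turn 0.0021
```

Call:
{"fn": "servo_tool", "kwargs": {
  "targets": [
    [[1,0,0,0.003,0],[1,0,0,0.005,0],[1,0,0,0.005,0],[1,0,0,0.005,0],[1,0,0,0.005,0],[1,0,0,0.005,0],[1,0,0,0.005,0],[1,0,0,0.005,0]]
  ]
}}

```text
t: 8.3
ee_pos: [0.5666, 0.2122, 0.0934]
orientation: [[0.988, -0.153, 0.0], [-0.153, -0.988, 0.0], [0.0, -0.0, -1.0]]
contact_force: [-0.3, 0.9, 2.3]
opening: 0.226
grip_force: 40.5
```

```bash
python3 - <<'E'
from h import *
F=[]
for i in range(4): bot.snapshot("top");F.append(bot.get_state()['contact_force'].round(1))
im=bot.snapshot("side");print(F)
E
python3 to.py 0.4487 0.254 0.1186 -9
```

```text
[array([-0.8,  1.2,  1.9]), array([-0.9, -0.3,  2.4]), array([-0.3,  1.2,  2.1]), array([-0.9,  0.6,  2.7])]
t 8.55 pos [0.5665 0.2122 0.0934] yaw -8.81 tilt [ 4.e-04  1.e-04 -1.e+00] F [-0.28 -0.71  2.02] open 0.227 grip 40.5
shift [-0.2457 -0.0465 -0.0505] turn 0.0022
```

Call:
{"fn": "servo_tool", "kwargs": {
  "targets": [
    [[1,0,0,-0.03,0],[1,-0.01,-0.002,-0.06,0],[1,-0.06,-0.012,-0.08,0],[1,-0.12,-0.023,-0.08,0],[1,-0.18,-0.034,-0.08,0],[1,-0.235,-0.045,-0.07,0],[1,-0.246,-0.047,-0.06,0],[1,-0.246,-0.047,-0.05,0]]
  ]
}}

```text
t: 9.55
ee_pos: [0.4488, 0.2543, 0.1187]
orientation: [[0.988, -0.152, 0.002], [-0.152, -0.988, 0.0], [0.002, -0.0, -1.0]]
contact_force: [1.0, -0.0, -1.3]
opening: 0.23
grip_force: 40.1
```

```bash
python3 to.py 0.4487 0.254 0.0934 -9
```

```text
t 9.55 pos [0.4488 0.2543 0.1187] yaw -8.77 tilt [ 1.6e-03  1.0e-04 -1.0e+00] F [ 0.98 -0.01 -1.29] open 0.23 grip 40.1
shift [-0.0002  0.0007  0.0507] turn 0.0026
```

Call:
{"fn": "servo_tool", "kwargs": {
  "targets": [
    [[1,0,0,0.02,0],[1,0,0,0.035,0],[1,0,0,0.045,0],[1,0,0,0.052,0],[1,0,0,0.052,0],[1,0,0,0.052,0],[1,0,0,0.052,0],[1,0,0,0.052,0]]
  ]
}}

```text
t: 10.55
ee_pos: [0.4486, 0.2541, 0.0925]
orientation: [[0.988, -0.153, 0.001], [-0.153, -0.988, -0.0], [0.001, 0.0, -1.0]]
contact_force: [0.5, -2.7, 3.4]
opening: 0.225
grip_force: 40.6
```

```bash
python3 - <<'E'
from h import *
F=[]
for i in range(4): bot.snapshot("top");F.append(bot.get_state()['contact_force'].round(1))
print(F)
E
python3 to.py 0.4487 0.254 0.25 -9
```

```text
[array([ 0.5, -2. ,  3.2]), array([-0.3, -3.4,  3.2]), array([-0.2, -3.3,  2.5]), array([ 0.2, -2.6,  2.9])]
t 10.75 pos [0.4486 0.2542 0.0924] yaw -8.8 tilt [ 5.e-04 -1.e-04 -1.e+00] F [ 0.23 -2.56  2.86] open 0.227 grip 40.6
shift [ 2.000e-04  4.000e-04 -3.151e-01] turn 0.0022
```

Call:
{"fn": "servo_tool", "kwargs": {
  "targets": [
    [[1,0,0,-0.03,0],[1,0,0,-0.08,0],[1,0,0,-0.14,0],[1,0,0,-0.2,0],[1,0,0,-0.26,0],[1,0,0,-0.32,0],[1,0,0,-0.34,0],[1,0,0,-0.34,0]]
  ]
}}

```text
t: 11.75
ee_pos: [0.4484, 0.2546, 0.2627]
orientation: [[0.988, -0.153, 0.001], [-0.153, -0.988, 0.001], [0.001, -0.001, -1.0]]
contact_force: [-0.2, 0.6, -1.4]
opening: 0.231
grip_force: 40.1
```

```bash
python3 to.py 0.5446 -0.1898 0.262 -16
```

```text
t 11.75 pos [0.4484 0.2546 0.2627] yaw -8.79 tilt [ 8.e-04  1.e-03 -1.e+00] F [-0.24  0.59 -1.36] open 0.231 grip 40.1
shift [0.3259 0.8489 0.0013] turn 0.0801
```

Call:
{"fn": "servo_tool", "kwargs": {
  "targets": [
    [[1,0.03,0.07,0,0.01],[1,0.065,0.17,0,0.02],[1,0.1,0.27,0,0.03],[1,0.14,0.37,0,0.04],[1,0.18,0.47,0,0.05],[1,0.22,0.57,0,0.06],[1,0.25,0.65,0,0.07],[1,0.26,0.68,0,0.08]]
  ]
}}

```text
t: 12.75
ee_pos: [0.5241, -0.1035, 0.2601]
orientation: [[0.96, -0.279, -0.003], [-0.279, -0.96, 0.002], [-0.004, -0.001, -1.0]]
contact_force: [-0.1, 0.6, -1.4]
opening: 0.233
grip_force: 40.0
```

Call:
{"fn": "servo_tool", "kwargs": {
  "targets": [
    [[1,0,0,0,0],[1,0,0,0,0],[1,0,0,0,0],[1,0,0,0,0],[1,0,0,0,0],[1,0,0,0,0],[1,0,0,0,0],[1,0,0,0,0]]
  ]
}}

```text
t: 13.75
ee_pos: [0.5249, -0.1018, 0.2623]
orientation: [[0.961, -0.276, 0.0], [-0.276, -0.961, 0.0], [0.0, -0.0, -1.0]]
contact_force: [-0.2, 0.1, -1.1]
opening: 0.226
grip_force: 40.1
```

```bash
python3 - <<'E'
from h import *
w=bot.camera_model("wrist");im=bot.snapshot("wrist");cv2.imwrite("pics/w3.png",im)
H,S,V=cv2.split(cv2.cvtColor(im,cv2.COLOR_BGR2HSV))
k=((H>20)&(H<35)&(S>150)&(V>90)).astype(np.uint8)
bl,_=blobs(k,60)
for c,s in bl:print("y",c,s)
ys,xs=np.nonzero(cv2.morphologyEx(k,cv2.MORPH_OPEN,np.ones((3,3),np.uint8)))
P=onz(w,np.c_[xs,ys],.025)[:,:2]
P=P[np.linalg.norm(P-[.5446,-.19],axis=1)<.06]
c,r=cv2.minEnclosingCircle(P.astype(np.float32));print("ring",c,r)
hull=cv2.convexHull(P.astype(np.float32));print(cv2.fitEllipse(hull))
uv=[]
yy,xx=np.nonzero((S<70)&(V>140));Q=onz(w,np.c_[xx,yy],.025)[:,:2];d=np.linalg.norm(Q-c,axis=1)
sel=(d>.03)&(d<.043);L=np.zeros_like(V);L[yy[sel],xx[sel]]=1
for b,s in blobs(L,8)[0]:print("mark",b,s,onz(w,b,.025))
E
python3 to.py 0.5446 -0.1898 0.262 -16
```

```text
t 13.8 pos [ 0.5248 -0.1017  0.2623] yaw -16.01 tilt [-0.  0. -1.] F [-0.07  0.84 -0.74] open 0.23 grip 40.1
shift [0.0866 0.1584 0.0005] turn -0.0002Traceback (most recent call last):
  File "<stdin>", line 8, in <module>
  File "h.py", line 8, in onz
    c,d=ray(m,uv); return c+d*((z-c[2])/d[:,2])[:,None]
        ~~~^^^^^^
  File "h.py", line 5, in ray
    p=cv2.undistortPoints(np.array(uv,float).reshape(-1,1,2),K,np.array([m['k1'],0,0,0,0])).reshape(-1,2)
      ~~~~~~~~~~~~~~~~~~~^^^^^^^^^^^^^^^^^^^^^^^^^^^^^^^^^^^^^^^^^^^^^^^^^^^^^^^^^^^^^^^^^^
cv2.error: OpenCV(4.12.0) /io/opencv/modules/calib3d/src/undistort.dispatch.cpp:347: error: (-215:Assertion failed) CV_IS_MAT(_src) && CV_IS_MAT(_dst) && (_src->rows == 1 || _src->cols == 1) && (_dst->rows == 1 || _dst->cols == 1) && _src->cols + _src->rows - 1 == _dst->rows + _dst->cols - 1 && (CV_MAT_TYPE(_src->type) == CV_32FC2 || CV_MAT_TYPE(_src->type) == CV_64FC2) && (CV_MAT_TYPE(_dst->type) == CV_32FC2 || CV_MAT_TYPE(_dst->type) == CV_64FC2) in function 'cvUndistortPointsInternal'
```

View pics/w3.png

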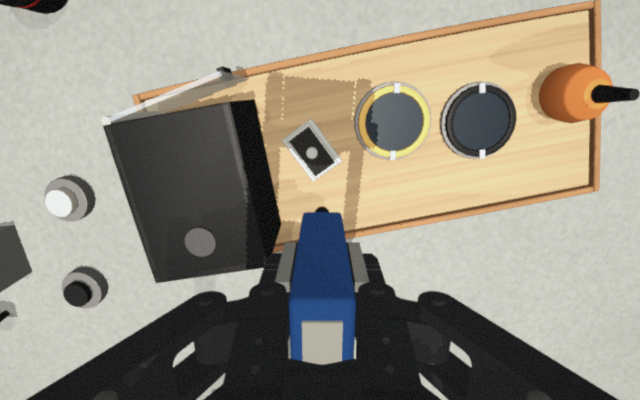

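The wrist view shows the brass filter with ring centre about (394,121) and marks at (397,88) and (393,155). The tray is undisturbed and the probe nose tip is at (321,210).

```bash
python3 - <<'E'
from h import *
w=bot.camera_model("wrist");im=cv2.imread("pics/w3.png")
H,S,V=cv2.split(cv2.cvtColor(im,cv2.COLOR_BGR2HSV))
A=np.zeros(V.shape,bool);A[75:165,350:438]=1
ys,xs=np.nonzero((H>20)&(H<36)&(S>140)&(V>120)&A)
P=onz(w,np.c_[xs,ys],.025)[:,:2].astype(np.float32)
print(len(P),"ring",cv2.fitEllipse(cv2.convexHull(P)),cv2.minEnclosingCircle(P))
L=((S<60)&(V>150)&A).astype(np.uint8);M=[]
for b,s in blobs(L,12)[0]:print("mark",b,s,onz(w,b,.025))
M=onz(w,[(396.5,88),(393,155)],.025);d=M[0]-M[1];print(M.mean(0),np.linalg.norm(d),np.degrees(np.arctan2(d[1],d[0])))
print("tip ray at tip z .1937",onz(w,[(321,210)],.1937))
E
```

```text
Traceback (most recent call last):
  File "h.py", line 8, in onz
    c,d=ray(m,uv); return c+d*((z-c[2])/d[:,2])[:,None]
        ~~~^^^^^^
  File "h.py", line 5, in ray
    p=cv2.undistortPoints(np.array(uv,float).reshape(-1,1,2),K,np.array([m['k1'],0,0,0,0])).reshape(-1,2)
      ~~~~~~~~~~~~~~~~~~~^^^^^^^^^^^^^^^^^^^^^^^^^^^^^^^^^^^^^^^^^^^^^^^^^^^^^^^^^^^^^^^^^^
cv2.error: OpenCV(4.12.0) /io/opencv/modules/calib3d/src/undistort.dispatch.cpp:347: error: (-215:Assertion failed) CV_IS_MAT(_src) && CV_IS_MAT(_dst) && (_src->rows == 1 || _src->cols == 1) && (_dst->rows == 1 || _dst->cols == 1) && _src->cols + _src->rows - 1 == _dst->rows + _dst->cols - 1 && (CV_MAT_TYPE(_src->type) == CV_32FC2 || CV_MAT_TYPE(_src->type) == CV_64FC2) && (CV_MAT_TYPE(_dst->type) == CV_32FC2 || CV_MAT_TYPE(_dst->type) == CV_64FC2) in function 'cvUndistortPointsInternal'
```

```bash
python3 - <<'E'
from h import *
w=bot.camera_model("wrist");im=cv2.imread("pics/w3.png")
H,S,V=cv2.split(cv2.cvtColor(im,cv2.COLOR_BGR2HSV))
print([(H[120,x],S[120,x],V[120,x]) for x in (418,426,428,445)])
M=onz(w,[(396.5,88),(393,155)],.025);d=M[0]-M[1];print(M.mean(0),np.linalg.norm(d),np.degrees(np.arctan2(d[1],d[0])))
print(onz(w,[(356,120),(431,120),(394,83),(394,159)],.022))
A=np.zeros(V.shape,bool);A[75:165,350:438]=1
for b,s in blobs(((S<60)&(V>150)&A),12)[0]:print("mark",b,s,onz(w,b,.025))
print("tip",onz(w,[(321,208)],.1937))
E
```

```text
[(np.uint8(102), np.uint8(34), np.uint8(98)), (np.uint8(30), np.uint8(94), np.uint8(238)), (np.uint8(26), np.uint8(110), np.uint8(237)), (np.uint8(25), np.uint8(15), np.uint8(105))]
[ 0.54592778 -0.18979505  0.025     ] 0.07181897039951875 -15.89915748648448
[[ 0.55954407 -0.15002767  0.022     ]
 [ 0.53713623 -0.2294327   0.022     ]
 [ 0.58607232 -0.19882188  0.022     ]
 [ 0.50596429 -0.18049969  0.022     ]]
mark [401.3  90.2] [372  81  60  42 254] [[ 0.57688386 -0.20406685  0.025     ]]
mark [387.3 154.7] [366 147  48  14 156] [[ 0.5134706  -0.17389298  0.025     ]]
tip [[ 0.52815245 -0.10151607  0.1937    ]]
```

Call:
{"fn": "servo_tool", "kwargs": {
  "targets": [
    [[1,0.02,0.04,0,0],[1,0.05,0.09,0,0],[1,0.08,0.14,0,0],[1,0.088,0.158,0.02,0],[1,0.088,0.158,0.08,0],[1,0.088,0.158,0.15,0],[1,0.088,0.158,0.21,0],[1,0.088,0.158,0.24,0]]
  ]
}}

```text
t: 14.8
ee_pos: [0.5436, -0.1889, 0.1394]
orientation: [[0.961, -0.276, -0.004], [-0.276, -0.961, 0.002], [-0.005, -0.001, -1.0]]
contact_force: [0.5, 0.1, -0.1]
opening: 0.228
grip_force: 40.1
```

```bash
python3 to.py 0.5453 -0.1898 0.1006 -16; python3 - <<'E'
from h import *
for n in("side",):
    im=bot.snapshot(n);cv2.imwrite("pics/s4.png",cv2.resize(im[100:250,300:450],None,fx=4,fy=4))
E
```

```text
t 14.8 pos [ 0.5436 -0.1889  0.1394] yaw -16.01 tilt [-0.0043  0.0024 -1.    ] F [ 0.48  0.1  -0.14] open 0.228 grip 40.1
shift [0.0038 0.0008 0.0775] turn -0.0001
```

View pics/s4.png

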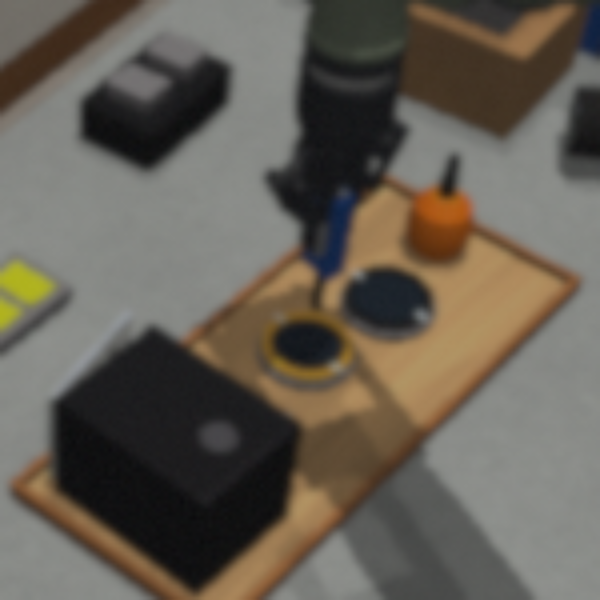

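The side crop shows the probe upright, its nose tip at about (317,305), above the brass filter at (307,345).

Call:
{"fn": "servo_tool", "kwargs": {
  "targets": [
    [[1,0,0,0.02,0],[1,0,0,0.04,0],[1,0,0,0.055,0],[1,0,0,0.067,0],[1,0,0,0.075,0],[1,0,0,0.081,0],[1,0,0,0.081,0],[1,0,0,0.081,0]]
  ]
}}

```text
t: 15.85
ee_pos: [0.5456, -0.1898, 0.102]
orientation: [[0.961, -0.276, 0.0], [-0.276, -0.961, -0.0], [0.0, 0.0, -1.0]]
contact_force: [0.6, -0.0, -0.6]
opening: 0.228
grip_force: 40.0
```

```bash
python3 to.py 0.5453 -0.1898 0.1006 -16; python3 - <<'E'
from h import *
m=bot.camera_model("side");im=bot.snapshot("side")
for p,n in(((.545,-.19,.032),"tip pred"),((.545,-.19,.022),"glass")):
    print(n,cv2.projectPoints(np.array([p]),m['rvec'],m['tvec'],np.array([[m['fx'],0,m['cx']],[0,m['fy'],m['cy']],[0,0,1]]),np.array([m['k1'],0,0,0,0]))[0].ravel())
cv2.imwrite("pics/s5.png",cv2.resize(im[150:210,345:405],None,fx=8,fy=8,interpolation=cv2.INTER_CUBIC))
E
```

```text
t 15.85 pos [ 0.5456 -0.1898  0.102 ] yaw -16.0 tilt [ 4.e-04 -2.e-04 -1.e+00] F [ 0.56 -0.04 -0.56] open 0.228 grip 40.0
shift [-0.0005  0.0001  0.0029] turn -0.0
tip pred [377.64068715 183.78481745]
glass [377.3200617  185.85273543]
```

View pics/s5.png

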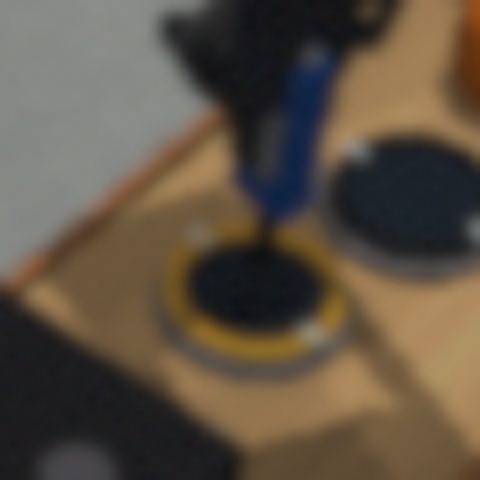

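The tip is over the middle of the glass, at about (262,265) in the crop, roughly 11 mm above it. I'll hold briefly and hand in.

Call:
{"fn": "servo_tool", "kwargs": {
  "targets": [
    [[1,0,0,0,0],[1,0,0,0,0],[1,0,0,0,0],[1,0,0,0,0],[1,0,0,0,0],[1,0,0,0,0],[1,0,0,0,0],[1,0,0,0,0]]
  ]
}}

```text
t: 16.9
ee_pos: [0.5454, -0.1898, 0.1018]
orientation: [[0.961, -0.276, -0.0], [-0.276, -0.961, 0.0], [-0.0, -0.0, -1.0]]
contact_force: [0.6, -0.8, -0.9]
opening: 0.23
grip_force: 40.0
```

```bash
python3 -c "
from cell import bot
print(bot.get_state()['ee_pos']);print(bot.sign_off())"
```

```text
[ 0.54536431 -0.18975138  0.10176049]
the job is handed in; nothing more can be done
None
```

I handed the job in at about 17 s; the hand-in gave no verdict. The probe touched the white pad and then the black one at about 3 N each, for about 1.8 s and 0.8 s (longer than the half second asked), and is now held upright about 11 mm above the centre of the brass filter's glass, aligned with its marks.

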